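Lock the bulb holder into a vehicle lamp and hold the lamp up for inspection

ROBOT

A 6-joint arm with a two-finger parallel gripper is mounted at the origin on the work surface. World frame = base frame: x ahead of the robot, y to its left, z up, the work surface at z = 0. Lengths are in m, angles in degrees, forces in N, time in s.
With the tool pointing down it reaches from about 0.4 to 0.825 m from the base axis. Payload 7 kg.
Tool frame: the origin (TCP) lies midway between the tips of the shut fingers; the grasp point (between the pads) lies 19 mm behind it; z points along the fingers, y is the line along which they close (so a half turn about z gives the same grasp; the last joint's range is limited). The gripper opens to 88 mm and grips with 3 to 60 N. Pads are 19 mm wide; open, the fingers measure 130 mm over their backs; the gripper's body (78 mm by 193 mm) begins 47 mm behind the grasp point.
Start: joints at [-54.941, 20.546, 0.682, 0, -70.136, -16.507], TCP at [0.215, -0.64, 0.188] pointing down, gripper open.
Joint ranges: [-176.03, 176.03], [-82.01, 121.73], [-58.28, 71.71], [-173.87, 95.51], [-174.79, -0.11], [-173.66, 173.66]. Speed limits (degrees/s): [136.94, 136.94, 172.46, 180, 180, 180].

INTERFACE

Orientations are given as [roll, pitch, yaw] about the fixed x, y, z axes, in that order (R = Rz(yaw) Ry(pitch) Rx(roll)).
In Python, from plant import r, eyes, workorder gives the robot as it stands.
- The arm moves only by the tool step_arm, never from a script. Its argument "plan" is a list of rows, each a list of 5 numbers: the shift along the tool's x, y, z each as a share of 25 cm, from -1 to 1, then the turn about the tool's z as a share of 60 degrees, from -1 to 1, then the finger opening in mm, from 0 to 87.6. In form: [[x, y, z, turn, jaw], ...]. A call has 1 to 12 rows; each row is the pose to reach, as a shift and turn from the pose commanded when the call began, along the tool's axes at that moment; what a row does not reach only later rows make up. A row lasts 1/12 s, in which the tool goes at most 41.7 mm and 7.16 degrees, less where a joint would pass 70% of its speed; a pose out of reach is approached as far as the arm can. A call with a number of a shift or a turn outside -1 to 1 is refused whole. A call with a gripper value outside its range is refused whole. The fingers move at their own pace and stop on an object; "newtons" is the grip in N (left out, the last holds). Time passes only in rows, so rows that repeat a pose let the fingers close. It gives the time, the measured TCP pose, the force, the opening and the grip force at its end, in the units of the state.
- r.get_state(): the state, without advancing time (a new reading comes with each control period).
- eyes.capture(name): name is "scene" or "top" or "wrist"; returns the picture (400x640x3 uint8, red, green, blue); there is no depth.
- eyes.camera_model(name): a dict with "fov_y" (degrees; the focal length in pixels is half the picture's height over the tangent of half this angle, whatever the lens; pixels are square), "cx", "cy" (the principal point, pixels), "world_to_cam" (4x4, takes a point from world to camera coordinates); the wrist camera has in their place "hand_eye" (4x4, takes a point from camera to tool coordinates, whose origin is the TCP and whose axes are the flange's). Camera axes: x right, y up, looking along -z (the intrinsics and any distortion apply to the point x, -y, -z); pixel columns grow to the right and rows downward; lengths in m; the calibration is good to about 2 mm. A picture is of the moment at which its call begins: read the wrist's pose just before it. camera_model takes no time and is no camera call.
- workorder.close_job(): hands the job in; it is judged then, once.
The state is a dict: "time_s": time; "joints": joint angles; "qd": joint speeds; "joint_torque": joint torques, N m; "tcp_pos": TCP position; "eef_rot": TCP orientation; "contact_force": force on the tool from outside, world axes, zero at the start; "moment": the same for the moment, N m; "gripper_width": finger opening in m; "gripper_force": force on a finger pad.
Only numpy, scipy, OpenCV 4.12 (cv2) and the standard library are available. Lean on these libraries where they do the work, as an engineer would, in place of code of your own. Each camera call takes 0.05 s, during which the arm holds its last target. There are 200 camera calls.

TASK

On the vehicle lamp that stands lens-down in the aluminium cradle, push the winged bulb holder straight down until fully home, then twist it clockwise (seen from above) as far as it goes to lock it. Then draw the lamp up out of the cradle, tip it over so that its lens looks out level instead of down, and finish while holding it steady like that, its middle at least 20 cm above the bench and touching nothing but the gripper. The bulb holder must stay home and locked, and the other parts on the bench stay where they are.

Things in the scene. Friction and masses are not known exactly. Their poses are not given: they have to be found in the camera images.
- cradle: aluminium open-topped fixture fixed to the bench: outside 149 x 83 mm (its x, y), rim 36 mm above the bench, walls and floor 8 mm thick, pocket 133 x 67 mm and 28 mm deep. Two steel foot straps stick out 24 mm beyond its long sides, 11 mm high. Origin: centre of its underside, on the bench; x along its length, z up.
- lamp: lamp unit, 0.2 to 0.4 kg, in the cradle with 1.5 mm play, x along the cradle's x. Origin: centre of the lens face, 8 mm above the bench at the start; z from lens to back (up at the start, level at the end). Lens 130 x 64 mm up to z=20 mm, then grey housing 122 x 56 mm to z=50. On the back: round neck (46 mm wide, to z=56) at x=-42, lug at x=+18, plug socket (22 mm square, to z=60) at x=+50.
- lamp_centre (a point): the middle of the lamp, 30 mm above the lens face on its axis (near its centre of mass); its axes are the lamp's. 38 mm above the bench at the start.
- lamp_lug (a point): point in the grey upright mounting lug on the lamp's back: a plate 36 mm long (x), 12 mm thick (y), from lamp z = 50 to 92 mm, good to grip firmly across its thickness. The point lies at lamp x = 18, y = 0, z = 75 mm (17 mm below the lug's free edge, 25 mm above the housing); its axes are the lamp's.
- bulb_wing (a point): point in the wing of the black bulb holder, on its turning axis (lamp x=-42, y=0), 7 mm below the wing's top edge. The wing is an upright bar 34 mm long (this point's x), 10 mm thick (its y), 28 mm high, on a thin disc 38 mm across whose top is 21 mm below this point. Lamp z of this point: 94 mm with the holder out, 82 mm home.
- bulb_in (a joint): how far the bulb holder is pushed into the lamp, m: 0 = out, 0.012 = fully home (hard stop). It slides along the lamp's -z (down) with about 4 N of friction and stays where it is left. Starts between 0 and 0.004.
- bulb_turn (a joint): how far the bulb holder is twisted clockwise seen from above, rad: 0 = unlocked, 1.05 = locked (hard stop). About 0.06 N m of friction; stays where left. The wing's long direction lies at 0.5 minus this value from the lamp's x axis (counter-clockwise positive). Starts between 0 and 0.25. Nothing blocks it before the holder is home: push first, then twist.
- bearing: ball bearing ring lying flat, 72 mm across, 18 mm high; origin centre of its underside. Bystander.
- piston: aluminium engine piston standing on the bench, 72 mm across, 55 mm high; origin centre of its underside. Bystander.
- carton: small cardboard box, 60 x 45 x 45 mm high; origin centre of its underside. Bystander.
- filter: white oil filter standing on the bench, 76 mm across, 85 mm high; origin centre of its underside. Bystander.
- spray_can: spray can standing upright, 62 mm across, 170 mm high; origin centre of its underside. Bystander.
- wrench: spanner lying flat, 190 mm long. Bystander.
- screwdriver: screwdriver lying flat, 190 mm long. Bystander.
Things that resemble listed ones, but are neither listed nor needed, are in the scene too. What is shaped like the lamp but yellow is not meant.

How it is judged (in metres and radians):
On the way, in this order (a step that is already met when the one before it is completed fails the run):
1. the bulb holder is pushed fully home, not yet twisted far (value of joint bulb_in above 0.0105 m and value of joint bulb_turn below 0.7 rad), for 0.1 s.
2. the bulb holder is twisted clockwise to its lock, still home, the lamp still in the cradle (value of joint bulb_in above 0.0105 m and value of joint bulb_turn above 0.9 rad and z of lamp_centre in the frame of cradle below 0.05 m), for 0.2 s.
3. the lamp is drawn out of the cradle, clear of it (height (world z) of lamp_centre above 0.08 m and contact force between lamp and cradle below 0.1 N and contact force between the fingers and lamp above 1 N), for 0.1 s.
At the end, for the whole second after the job is handed in: Bulb holder home (over 10.5 of 12 mm) and locked (over 0.9 of 1.05 rad); the fingers hold the lamp still (under 0.03 m/s, 0.2 rad/s), its middle over 18 cm above the bench, its axis within 30 degrees of level (any direction), touching neither cradle nor other parts (value of joint bulb_in above 0.0105 m and value of joint bulb_turn above 0.9 rad and height (world z) of lamp_centre above 0.18 m and angle between lamp's own z axis and vertical between 1.047 and 2.094 rad and contact force between the fingers and lamp above 1 N and linear speed of lamp below 0.03 m/s and angular speed of lamp below 0.2 rad/s and contact force between lamp and cradle below 0.1 N and contact force between lamp and bearing below 0.1 N and contact force between lamp and piston below 0.1 N and contact force between lamp and carton below 0.1 N and contact force between lamp and filter below 0.1 N and contact force between lamp and spray_can below 0.1 N and contact force between lamp and wrench below 0.1 N and contact force between lamp and screwdriver below 0.1 N); the arm keeps its last pose, push and grip.
It fails at once if a bystander is moved by more than 3 cm (distance of any of bearing, piston, carton, filter, spray_can, wrench, screwdriver from where it was at the start of the episode above 0.03 m).
It also fails if it takes over 56 s, if anything falls off the work surface, if the arm or the gripper's body presses on something with over 40 N, if the wrist force passes 120 N, or if a joint passes its speed limit or range.

## Working session

There is one attempt and no reset: what is moved stays moved. The work goes in short steps, Python scripts to look and compute and a tool call to move; the robot and the scene stay as the last step left them, time stands still between calls to the robot, and variables do not carry over. Pictures are saved under pics/ and viewed, at most 10 in all, crops included, and the job is handed in when it is done.

Besides the shell and the picture viewer there is one more tool, called by a JSON object that holds its "op" and its "data". step_arm: Moves the arm, as the interface text tells. Its arguments: {"type":"object","properties":{"plan":{"type":"array"},"newtons":{"type":"number"}},"required":["plan"]}

```bash
ls; mkdir -p pics
python3 - <<'E'
from plant import r, eyes, workorder
import cv2
print(r.get_state())
for n in("scene","top","wrist"):
    print(n,eyes.camera_model(n))
    cv2.imwrite(f"pics/{n}0.png",eyes.capture(n)[:,:,::-1])
E
```

```text
pics
{'time_s': 0.0, 'joints': array([-5.49391647e+01,  2.05863326e+01,  6.33368554e-01, -1.98712219e-02,
       -7.01350962e+01, -1.65050541e+01]), 'qd': array([-0.05599669,  0.06032308,  0.01006776, -0.03083179,  0.05585248,
       -0.03906873]), 'joint_torque': array([ 1.39874439e-03, -5.82722354e+01,  2.93060035e+01,  6.99756235e+00,
        7.08594176e-03, -2.12913192e-04]), 'tcp_pos': array([ 0.21457596, -0.63940543,  0.18757803]), 'eef_rot': array([ 1.79910261e+02, -7.10944780e-03, -1.61450980e+02]), 'contact_force': array([ 0.53560057, -0.25494938,  0.78361543]), 'moment': array([ 0.02714616,  0.01789157, -0.03378162]), 'gripper_force': 0.0, 'gripper_width': 0.08746544921300459}
scene {'fov_y': 51.79094364631904, 'cx': 315.2186093065969, 'cy': 200.03410587867026, 'world_to_cam': array([[-0.0233307 ,  0.99968267, -0.00949967,  0.02346396],
       [-0.62702748, -0.00723138,  0.77896357,  0.27367614],
       [ 0.77864768,  0.02413032,  0.62699722, -1.86509829],
       [ 0.        ,  0.        ,  0.        ,  1.        ]])}
top {'fov_y': 54.18738765900524, 'cx': 321.37594235730904, 'cy': 194.50515113909339, 'world_to_cam': array([[ 0.01518805, -0.99977635,  0.01471675, -0.01461672],
       [ 0.99132994,  0.01697768,  0.13029468, -0.54530415],
       [-0.1305154 ,  0.01261023,  0.99136608, -1.12635425],
       [ 0.        ,  0.        ,  0.        ,  1.        ]])}
wrist {'fov_y': 65.16579463806461, 'cx': 317.26612749812045, 'cy': 203.19294746971562, 'hand_eye': array([[-1.95530116e-04,  9.50658993e-01,  3.10237715e-01,
         8.52962287e-02],
       [ 9.99999977e-01,  2.14126613e-04, -2.58874985e-05,
        -6.55072878e-04],
       [-9.10403343e-05,  3.10237703e-01, -9.50659013e-01,
        -1.96672839e-01],
       [ 0.00000000e+00,  0.00000000e+00,  0.00000000e+00,
         1.00000000e+00]])}
```

View pics/top0.png

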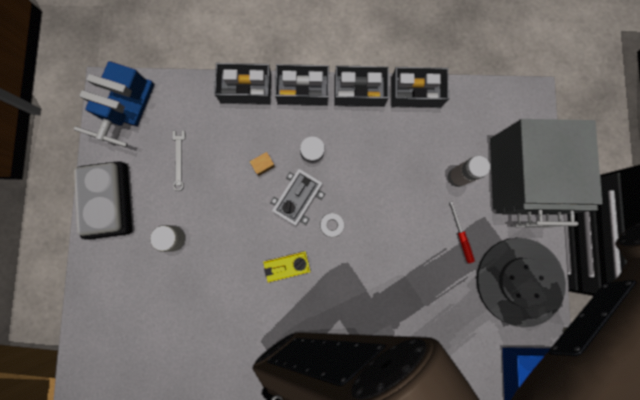

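View pics/scene0.png

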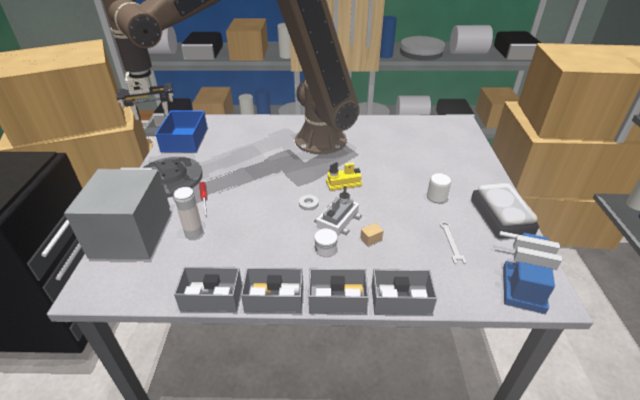

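```bash
cat > h.py <<'E'
import numpy as np, cv2
from plant import r, eyes, workorder
from scipy.spatial.transform import Rotation as Ro
def T_tool(s):
    T=np.eye(4);T[:3,:3]=Ro.from_euler('xyz',s['eef_rot'],degrees=True).as_matrix();T[:3,3]=s['tcp_pos'];return T
def cam2world(name,s=None):
    m=eyes.camera_model(name)
    return m,(T_tool(s)@m['hand_eye'] if name=='wrist' else np.linalg.inv(m['world_to_cam']))
def pix2world(name,uv,z,s=None):
    m,C=cam2world(name,s);f=200/np.tan(np.radians(m['fov_y']/2))
    d=C[:3,:3]@np.array([(uv[0]-m['cx'])/f,-(uv[1]-m['cy'])/f,-1]);o=C[:3,3]
    return o+d*(z-o[2])/d[2]
def world2pix(name,p,s=None):
    m,C=cam2world(name,s);f=200/np.tan(np.radians(m['fov_y']/2))
    q=np.linalg.inv(C)@np.r_[p,1];return np.array([m['cx']+f*q[0]/-q[2],m['cy']-f*q[1]/-q[2]])
E
python3 - <<'E'
from h import *
for n,uv,z in[('bulb',(289,208),.095),('lug',(304,187),.1),('bearing',(332,225),.018),('carton',(262,163),.045),('piston',(312,149),.055),('yellow',(287,267),.06),('can',(478,168),.17),('filter',(163,238),.085)]: print(n,pix2world('top',uv,z).round(3))
print('scene bearing',pix2world('scene',(309,202),.018).round(3))
im=cv2.imread('pics/top0.png')[135:275,210:390]
cv2.imwrite('pics/crop1.png',cv2.resize(im,None,fx=4,fy=4,interpolation=cv2.INTER_CUBIC))
E
```

```text
bulb [0.498 0.085 0.095]
lug [0.557 0.044 0.1  ]
bearing [ 0.456 -0.039  0.018]
carton [0.636 0.172 0.045]
piston [0.679 0.024 0.055]
yellow [0.333 0.089 0.06 ]
can [ 0.606 -0.421  0.17 ]
filter [0.409 0.435 0.085]
scene bearing [ 0.471 -0.035  0.018]
```

View pics/crop1.png

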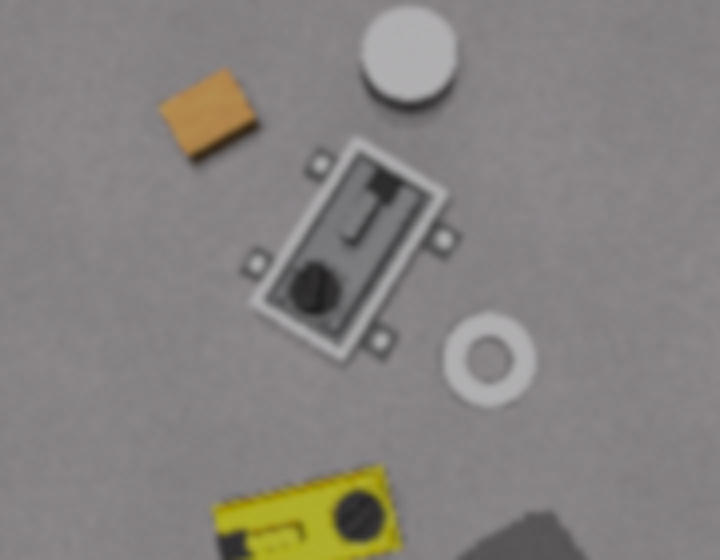

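```bash
cat >> h.py <<'E'
def go(p,yaw,s=None):
    "shares for a move from the present pose to TCP p with tool down at yaw"
    s=s or r.get_state();R=T_tool(s)[:3,:3]
    d=R.T@(np.array(p)-s['tcp_pos'])/.25
    t=(s['eef_rot'][2]-yaw+180)%360-180
    print('pos',s['tcp_pos'].round(4),'rot',s['eef_rot'].round(2),'| shift',d.round(4),'turn',round(t/60,4),'t',s['time_s'])
E
python3 - <<'E'
from h import *
c=np.array([(357,137),(447,190),(345,360),(252,301)])/4+[210,135]
P=np.array([pix2world('top',u,.036) for u in c]);print(P.round(3),P.mean(0).round(4))
d=P[0]+P[1]-P[2]-P[3];print('yaw',np.degrees(np.arctan2(d[1],d[0])),np.linalg.norm(P[0]-P[1]),np.linalg.norm(P[1]-P[2]))
go([.53,.06,.26],-5)
E
```

```text
[[ 0.621  0.062  0.036]
 [ 0.582 -0.006  0.036]
 [ 0.454  0.067  0.036]
 [ 0.496  0.136  0.036]] [0.538  0.0645 0.036 ]
yaw -30.34327066846045 0.078382160872572 0.1472041441502915
pos [ 0.2146 -0.6395  0.1878] rot [ 1.7993e+02 -1.0000e-02 -1.6145e+02] | shift [-2.0861  2.2519 -0.2865] turn -2.6075 t 0.15
```

{"op": "step_arm", "data": {"plan": [[-0.9,0.97,-0.3,-1,87],[-0.9,0.97,-0.3,-1,87],[-0.9,0.97,-0.3,-1,87],[-0.9,0.97,-0.3,-1,87],[-0.9,0.97,-0.3,-1,87],[-0.9,0.97,-0.3,-1,87],[-0.9,0.97,-0.3,-1,87],[-0.9,0.97,-0.3,-1,87],[-0.9,0.97,-0.3,-1,87],[-0.9,0.97,-0.3,-1,87],[-0.9,0.97,-0.3,-1,87]]}}

```text
time_s: 1.07
tcp_pos: [0.3511, -0.338, 0.2636]
eef_rot: [-180.0, -0.0, -101.4]
contact_force: [0.1, -0.1, -0.0]
gripper_width: 0.087
gripper_force: 0.0
```

```bash
python3 -c "
from h import *
go([.53,.06,.26],-5)"
```

```text
pos [ 0.3511 -0.338   0.2636] rot [-179.98   -0.   -101.44] | shift [-1.7022 -0.3855  0.0144] turn -1.6074 t 1.0667
```

{"op": "step_arm", "data": {"plan": [[-1,-0.39,0,-1,87],[-1,-0.39,0,-1,87],[-1,-0.39,0,-1,87],[-1,-0.39,0,-1,87],[-1,-0.39,0,-1,87],[-1,-0.39,0,-1,87],[-1,-0.39,0,-1,87],[-1,-0.39,0,-1,87],[-1,-0.39,0,-1,87],[-1,-0.39,0,-1,87]]}}

```text
time_s: 1.9
tcp_pos: [0.496, -0.1136, 0.2623]
eef_rot: [179.9, 0.1, -41.5]
contact_force: [0.1, -0.1, -0.7]
gripper_width: 0.0871
gripper_force: 0.0
```

```bash
python3 -c "
from h import *
go([.53,.06,.26],-5)"
```

```text
pos [ 0.496  -0.1136  0.2623] rot [ 1.799e+02  8.000e-02 -4.149e+01] | shift [-0.3581 -0.6105  0.0087] turn -0.6081 t 1.9
```

{"op": "step_arm", "data": {"plan": [[-0.36,-0.61,0,-0.61,40],[-0.36,-0.61,0,-0.61,40],[-0.36,-0.61,0,-0.61,40],[-0.36,-0.61,0,-0.61,40],[-0.36,-0.61,0,-0.61,40],[-0.36,-0.61,0,-0.61,40],[-0.36,-0.61,0,-0.61,40],[-0.36,-0.61,0,-0.61,40]]}}

```text
time_s: 2.57
tcp_pos: [0.5295, 0.0598, 0.263]
eef_rot: [180.0, 0.0, -5.2]
contact_force: [-0.3, -0.1, 0.2]
gripper_width: 0.0416
gripper_force: 0.0
```

```bash
python3 -c "
from h import *
import json
s=r.get_state();im=eyes.capture('wrist')[:,:,::-1]
print(s['tcp_pos'],s['eef_rot'],s['joints'].round(1))
np.save('s1.npy',np.r_[s['tcp_pos'],s['eef_rot']])
cv2.imwrite('pics/w1.png',im)"
```

```text
[0.52947377 0.05977561 0.26304063] [ 1.79964133e+02  4.42513230e-02 -5.18342257e+00] [ 27.5   4.7 -10.2   0.  -75.2  57.3]
```

View pics/w1.png

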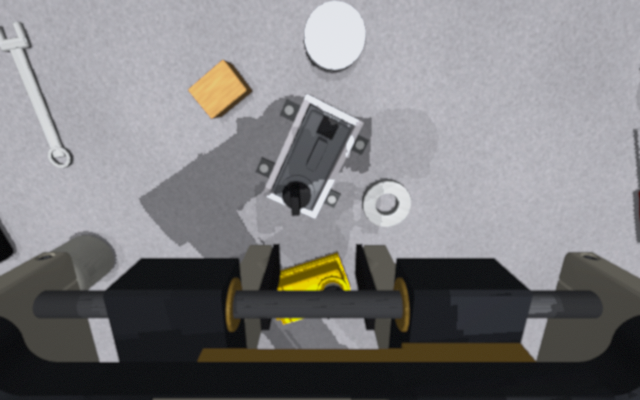

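```bash
python3 -c "
import cv2
im=cv2.imread('pics/w1.png')[85:225,245:380]
cv2.imwrite('pics/c2.png',cv2.resize(im,None,fx=4.2,fy=4.2,interpolation=cv2.INTER_CUBIC))"
```

```text
(no output)
```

View pics/c2.png

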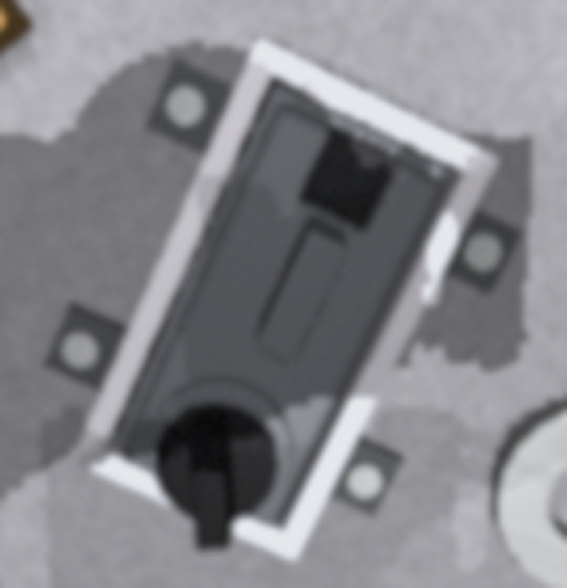

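```bash
cat >> h.py <<'E'
def ld(f):
    a=np.load(f);return dict(tcp_pos=a[:3],eef_rot=a[3:])
E
python3 - <<'E'
from h import *
s=ld('s1.npy')
k=lambda u:np.array(u)/4.2+[245,85]
P=np.array([pix2world('wrist',k(u),.036,s) for u in[(258,38),(497,158),(292,560),(86,455)]])
d=P[0]+P[1]-P[2]-P[3];y=np.degrees(np.arctan2(d[1],d[0]));print(P.round(4),P.mean(0).round(4),y,[np.linalg.norm(P[i]-P[i-1]).round(4) for i in range(4)])
e=P[0]+P[3]-P[1]-P[2];print('yaw2',np.degrees(np.arctan2(e[1],e[0]))-90)
for n,u,z in[('disc',(217,462),.08),('bearing',(592+0,0),.018)][:1]: print(n,pix2world('wrist',k(u),z,s))
c=P.mean(0)[:2];a=np.radians(y);R=np.array([[np.cos(a),-np.sin(a)],[np.sin(a),np.cos(a)]])
ax=c+R@[-42,0]*np.array(.001) if 0 else c+R@np.array([-.042,0]);print('axis',ax)
for b in(0,.004):
  print(b,'disc',((world2pix('wrist',[*ax,.008+.073-b],s)-[245,85])*4.2).round(0))
  for t in(0,.125,.25):
    w=a+.5-t;print(t,[((world2pix('wrist',[*(ax+q*.017*np.array([np.cos(w),np.sin(w)])),.109-b],s)-[245,85])*4.2).round(0) for q in(1,-1)])
for z in(.1,.058): print('lug',[((world2pix('wrist',[*(c+R@np.array(q)),z],s)-[245,85])*4.2).round(0) for q in((0,0),(.036,0))])
E
```

```text
[[ 0.6227  0.0642  0.036 ]
 [ 0.5807 -0.0067  0.036 ]
 [ 0.4526  0.0698  0.036 ]
 [ 0.4964  0.1351  0.036 ]] [0.5381 0.0656 0.036 ] -30.071686856030148 [np.float64(0.1449), np.float64(0.0824), np.float64(0.1492), np.float64(0.0787)]
yaw2 -32.22369789754469
disc [0.50283448 0.08742284 0.08      ]
axis [0.50174486 0.08665375]
0 disc [220. 466.]
0 [array([208., 437.]), array([219., 552.])]
0.125 [array([216., 437.]), array([212., 552.])]
0.25 [array([224., 438.]), array([204., 551.])]
0.004 disc [221. 462.]
0 [array([209., 433.]), array([220., 547.])]
0.125 [array([217., 433.]), array([212., 547.])]
0.25 [array([225., 434.]), array([205., 546.])]
lug [array([276., 355.]), array([332., 236.])]
lug [array([279., 326.]), array([329., 219.])]
```

```bash
python3 -c "
from h import *
go([.502,.087,.14],-8);go([.502,.087,.084],-8)"
```

```text
pos [0.5295 0.0596 0.2632] rot [ 1.7998e+02  3.0000e-02 -5.1700e+00] | shift [-0.119  -0.0993  0.493 ] turn 0.0472 t 2.6167
pos [0.5295 0.0596 0.2632] rot [ 1.7998e+02  3.0000e-02 -5.1700e+00] | shift [-0.1189 -0.0994  0.717 ] turn 0.0472 t 2.6167
```

{"op": "step_arm", "data": {"plan": [[-0.119,-0.099,0.2,0.047,40],[-0.119,-0.099,0.4,0.047,40],[-0.119,-0.099,0.55,0.047,40],[-0.119,-0.099,0.62,0.047,40],[-0.119,-0.099,0.68,0.047,40],[-0.119,-0.099,0.715,0.047,40],[-0.119,-0.099,0.715,0.047,40],[-0.119,-0.099,0.715,0.047,40]]}}

```text
time_s: 3.28
tcp_pos: [0.5029, 0.0878, 0.0856]
eef_rot: [-180.0, -0.1, -7.8]
contact_force: [0.5, -0.2, 0.9]
gripper_width: 0.0401
gripper_force: 0.0
```

```bash
python3 -c "
from h import *
go([.502,.087,.084],-8)
cv2.imwrite('pics/w3.png',cv2.resize(eyes.capture('wrist')[150:350,180:480,::-1],None,fx=2,fy=2))"
```

```text
pos [0.5029 0.0878 0.0856] rot [-1.7999e+02 -6.0000e-02 -7.7800e+00] | shift [-0.003   0.0035  0.0064] turn 0.0036 t 3.2833
```

View pics/w3.png

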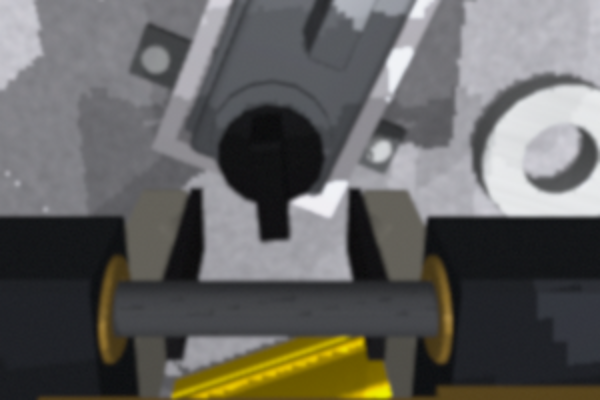

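```bash
python3 -c "
from h import *
s=r.get_state();k=lambda p:((world2pix('wrist',p,s)-[180,150])*2).round(0)
print('tcp',k(s['tcp_pos']),'grasp',k(s['tcp_pos']+[0,0,.019]),'disc',k([.502,.087,.08]),'wingtop',k([.502,.087,.108]))
print(pix2world('wrist',np.array([271,153])/2+[180,150],.079,s))"
```

```text
tcp [272. 163.] grasp [272. 187.] disc [276. 159.] wingtop [276. 194.]
[0.50399663 0.08854944 0.079     ]
```

{"op": "step_arm", "data": {"plan": [[0,0,0.002,0,5],[0,0,0.002,0,5],[0,0,0.002,0,5],[0,0,0.002,0,5],[0,0,0.002,0,5]], "newtons": 30}}

```text
time_s: 3.75
tcp_pos: [0.5022, 0.0884, 0.0846]
eef_rot: [-180.0, -0.0, -7.7]
contact_force: [0.5, -0.1, 0.3]
gripper_width: 0.0123
gripper_force: 0.0
```

{"op": "step_arm", "data": {"plan": [[0,0,0,0,5],[0,0,0,0,5],[0,0,0,0,5],[0,0,0,0,5]], "newtons": 30}}

```text
time_s: 4.08
tcp_pos: [0.502, 0.0883, 0.0842]
eef_rot: [180.0, 0.0, -7.7]
contact_force: [-0.3, 0.0, -0.1]
gripper_width: 0.0051
gripper_force: 0.0
```

```bash
python3 -c "
from h import *
s=r.get_state();print(s['gripper_width'],s['moment'])
a=eyes.capture('wrist')[130:370,180:480,::-1];b=eyes.capture('scene')[130:250,260:420,::-1]
cv2.imwrite('pics/w4.png',np.hstack([cv2.resize(a,(375,300)),cv2.resize(b,(400,300),interpolation=cv2.INTER_CUBIC)]))"
```

```text
0.005140974188363098 [-0.0646945   0.15867888  0.02877693]
```

View pics/w4.png

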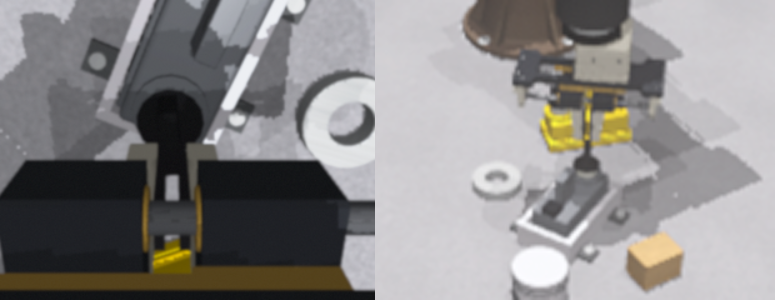

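```bash
python3 -c "
from h import *
for z in(.08,.09,.1,.11,.12,.13): print(z,(world2pix('scene',[.502,.088,z])-[260,130])*2.5+[375,0])
print((world2pix('scene',[.456,-.037,.018])-[260,130])*2.5+[375,0])
s=r.get_state()
f=200/np.tan(np.radians(eyes.camera_model('wrist')['fov_y']/2));print(f)
b=eyes.capture('scene')[150:215,310:380,::-1]
cv2.imwrite('pics/s5.png',cv2.resize(b,None,fx=8,fy=8,interpolation=cv2.INTER_CUBIC))"
```

```text
0.08 [584.72686399 160.17245829]
0.09 [584.97522452 154.43933402]
0.1 [585.22579482 148.65519984]
0.11 [585.47860451 142.81937193]
0.12 [585.73368374 136.93115418]
0.13 [585.99106321 130.98983793]
[496.33447665 173.68388805]
312.937046555238
```

View pics/s5.png

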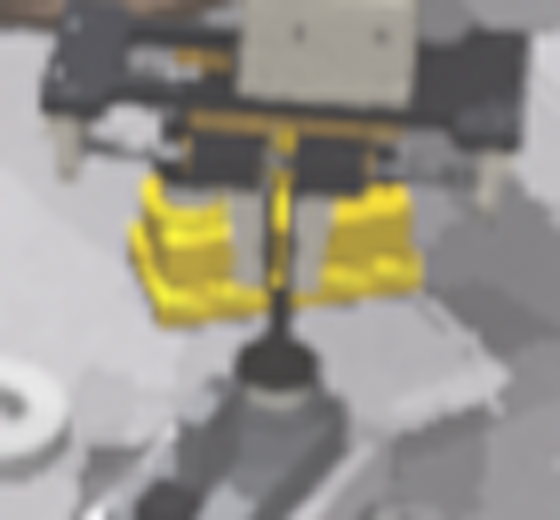

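{"op": "step_arm", "data": {"plan": [[0,0,0.006,0,0],[0,0,0.012,0,0],[0,0,0.018,0,0],[0,0,0.024,0,0],[0,0,0.024,0,0]], "newtons": 30}}

```text
time_s: 4.65
tcp_pos: [0.5017, 0.0882, 0.0778]
eef_rot: [180.0, 0.0, -7.7]
contact_force: [0.2, -0.3, -1.1]
gripper_width: 0.0004
gripper_force: 0.0
```

{"op": "step_arm", "data": {"plan": [[0,0,0.008,0,0],[0,0,0.016,0,0],[0,0,0.024,0,0],[0,0,0.024,0,0],[0,0,0.024,0,0]]}}

```text
time_s: 5.07
tcp_pos: [0.5019, 0.0883, 0.0721]
eef_rot: [180.0, 0.0, -7.7]
contact_force: [0.3, 0.2, -0.1]
gripper_width: 0.0005
gripper_force: 0.0
```

{"op": "step_arm", "data": {"plan": [[0,0,0.008,0,0],[0,0,0.016,0,0],[0,0,0.024,0,0],[0,0,0.024,0,0],[0,0,0.024,0,0]]}}

```text
time_s: 5.48
tcp_pos: [0.502, 0.0883, 0.0661]
eef_rot: [180.0, 0.0, -7.7]
contact_force: [0.3, 0.5, -0.4]
gripper_width: 0.0007
gripper_force: 0.2
```

{"op": "step_arm", "data": {"plan": [[0,0,0.008,0,0],[0,0,0.016,0,0],[0,0,0.016,0,0],[0,0,0.016,0,0]]}}

```text
time_s: 5.82
tcp_pos: [0.5019, 0.0883, 0.0619]
eef_rot: [180.0, 0.0, -7.7]
contact_force: [-0.3, -0.0, 0.6]
gripper_width: 0.0007
gripper_force: 0.1
```

{"op": "step_arm", "data": {"plan": [[0,0,0.008,0,0],[0,0,0.016,0,0],[0,0,0.016,0,0],[0,0,0.016,0,0]]}}

```text
time_s: 6.15
tcp_pos: [0.5021, 0.0883, 0.059]
eef_rot: [180.0, -0.0, -7.6]
contact_force: [-4.7, -0.4, 12.4]
gripper_width: 0.0005
gripper_force: 6.1
```

```bash
python3 -c "
from h import *
s=r.get_state();print(s['tcp_pos'],s['moment'],s['contact_force'])
a=eyes.capture('wrist')[130:330,220:420,::-1];b=eyes.capture('scene')[160:210,320:370,::-1]
k=dict(interpolation=cv2.INTER_CUBIC)
cv2.imwrite('pics/w6.png',np.hstack([cv2.resize(a,(400,400),**k),cv2.resize(b,(400,400),**k)]))"
```

```text
[0.5021289  0.08827539 0.05900486] [-0.09596547  1.74470022 -0.01180463] [-4.71324123 -0.436469   12.36200697]
```

View pics/w6.png

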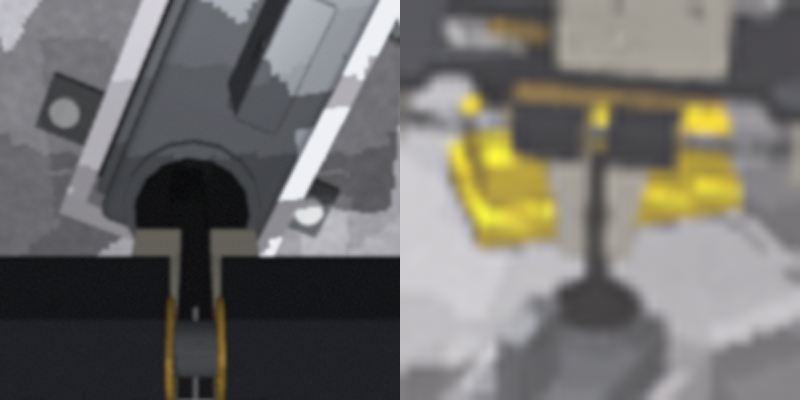

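{"op": "step_arm", "data": {"plan": [[0,0,0.004,0,0],[0,0,0.008,0,0],[0,0,0.008,0,0]]}}

```text
time_s: 6.5
tcp_pos: [0.5025, 0.0883, 0.0587]
eef_rot: [180.0, -0.1, -7.6]
contact_force: [-9.8, -1.0, 29.7]
gripper_width: 0.0002
gripper_force: 14.5
```

```bash
python3 -c "
from h import *
s=r.get_state();print(s['tcp_pos'],s['moment'],s['contact_force'],s['joints'],s['joint_torque'])"
```

```text
[0.50251761 0.08826923 0.05870393] [-0.09069923  4.16004205 -0.01173546] [-9.78141989 -1.01462607 29.691408  ] [ 32.09464365  12.36736532 -29.89580666   0.077914   -47.6681708
  50.25232276] [-8.67998991e-01 -2.77248698e+01  1.94361860e+01  4.11543712e+00
  3.54095422e+00  2.45656316e-03]
```

```bash
python3 -c "
from h import *
s=r.get_state()
for z in(.081,.077,.069):
  print(z,[((world2pix('wrist',[.5025+dx,.0872+dy,z],s)-[220,130])*2).round(1) for dx,dy in((.019,0),(0,.019),(0,-.019))])
print('neck far edge',((world2pix('wrist',[.5025+.023,.0872,.064],s)-[220,130])*2).round(1))"
```

```text
0.081 [array([186.9, 173.6]), array([134.2, 238.6]), array([257. , 223.7])]
0.077 [array([187., 169.]), array([135.4, 232.9]), array([255.7, 218.2])]
0.069 [array([187.3, 160.3]), array([137.6, 222. ]), array([253.4, 207.8])]
neck far edge [185.8 143.5]
```

{"op": "step_arm", "data": {"plan": [[0,0,-0.02,0,0],[0,0,-0.04,0,30],[0,0,-0.06,0,30],[0,0,-0.06,0,30],[0,0,-0.06,0,30]]}}

```text
time_s: 6.92
tcp_pos: [0.502, 0.0884, 0.0712]
eef_rot: [-180.0, -0.0, -7.7]
contact_force: [0.8, 0.2, -0.5]
gripper_width: 0.0218
gripper_force: 0.0
```

{"op": "step_arm", "data": {"plan": [[0,0,0.02,0,30],[0,0,0.05,0,30],[0,0,0.08,0,30],[0,0,0.11,0,30],[0,0,0.138,0,30],[0,0,0.138,0,30]], "newtons": 40}}

```text
time_s: 7.42
tcp_pos: [0.5007, 0.0877, 0.0346]
eef_rot: [179.9, 0.2, -7.7]
contact_force: [-0.3, 0.3, -1.6]
gripper_width: 0.03
gripper_force: 0.0
```

{"op": "step_arm", "data": {"plan": [[0,0,0,0,5],[0,0,0,0,5],[0,0,0,0,5],[0,0,0,0,5],[0,0,0,0,5],[0,0,0,0,5]], "newtons": 40}}

```text
time_s: 7.92
tcp_pos: [0.5023, 0.0886, 0.037]
eef_rot: [-180.0, -0.0, -7.7]
contact_force: [0.1, 1.6, 0.4]
gripper_width: 0.0096
gripper_force: 39.6
```

{"op": "step_arm", "data": {"plan": [[0,0,0.003,0.1,5],[0,0,0.003,0.2,5],[0,0,0.003,0.3,5],[0,0,0.003,0.4,5],[0,0,0.003,0.5,5],[0,0,0.003,0.6,5],[0,0,0.003,0.7,5],[0,0,0.003,0.8,5],[0,0,0.003,0.86,5],[0,0,0.003,0.86,5],[0,0,0.003,0.86,5]]}}

```text
time_s: 8.83
tcp_pos: [0.5026, 0.0889, 0.0369]
eef_rot: [-179.9, 0.0, -59.3]
contact_force: [-1.9, 2.9, 5.5]
gripper_width: 0.0098
gripper_force: 39.8
```

```bash
python3 -c "
from h import *
s=r.get_state();print(s['tcp_pos'],s['eef_rot'],s['moment'],s['contact_force'],s['joints'])"
```

```text
[0.50262227 0.08891075 0.03686802] [-1.79897433e+02  4.05780720e-03 -5.92799002e+01] [ 0.9450967   0.92231077 -0.06738649] [-1.94641502  2.87594516  5.54325195] [ 3.21016937e+01  1.40501012e+01 -3.12256790e+01 -2.25453624e-03
 -4.46215850e+01 -1.37999423e+00]
```

{"op": "step_arm", "data": {"plan": [[0,0,0,0.04,5],[0,0,0,0.08,5],[0,0,0,0.1,5],[0,0,0,0.1,5]]}}

```text
time_s: 9.17
tcp_pos: [0.5027, 0.089, 0.0369]
eef_rot: [-179.9, 0.0, -65.3]
contact_force: [-1.6, 2.9, 4.9]
gripper_width: 0.01
gripper_force: 39.7
```

```bash
python3 -c "
from h import *
s=r.get_state();print(s['tcp_pos'],s['eef_rot'],s['moment'],s['contact_force'])"
```

```text
[0.50273419 0.08896155 0.03688936] [-1.79890122e+02  4.94036875e-03 -6.52856389e+01] [1.02807901 0.8302166  0.3951571 ] [-1.55115957  2.86162275  4.85344025]
```

{"op": "step_arm", "data": {"plan": [[0,0,0,-0.03,25],[0,0,0,-0.03,25],[0,0,0,-0.03,25],[0,0,-0.1,-0.03,30],[0,0,-0.2,-0.03,60],[0,0,-0.3,-0.03,80],[0,0,-0.3,-0.03,87]], "newtons": 60}}

```text
time_s: 9.75
tcp_pos: [0.5049, 0.0893, 0.1157]
eef_rot: [-179.6, -0.0, -63.5]
contact_force: [1.0, 1.6, 0.9]
gripper_width: 0.0449
gripper_force: 0.0
```

```bash
python3 -c "
from h import *
s=r.get_state();print(s['contact_force'],s['gripper_width'])
go([.579,.0415,.1],-31)
a=eyes.capture('wrist');cv2.imwrite('pics/w7.png',a[:,:,::-1])"
```

```text
[0.97291426 1.55585183 0.89030626] 0.044877089599350446
pos [0.5049 0.0893 0.1157] rot [-1.7959e+02 -5.0000e-02 -6.3470e+01] | shift [ 0.3033 -0.1796  0.0645] turn -0.5412 t 9.75
```

{"op": "step_arm", "data": {"plan": [[0.1,-0.06,0.0,-0.1,87],[0.2,-0.12,0.0,-0.2,87],[0.303,-0.18,0.03,-0.3,87],[0.303,-0.18,0.05,-0.45,87],[0.303,-0.18,0.05,-0.54,87],[0.303,-0.18,0.05,-0.54,87],[0.303,-0.18,0.05,-0.54,87],[0.303,-0.18,0.05,-0.54,87]]}}

```text
time_s: 10.47
tcp_pos: [0.5758, 0.0407, 0.0982]
eef_rot: [180.0, 0.0, -31.3]
contact_force: [0.7, -0.6, 0.3]
gripper_width: 0.087
gripper_force: 0.0
```

```bash
python3 -c "
from h import *
s=r.get_state();print(s['contact_force'],s['gripper_width'])
go([.579,.0415,.0045],-31,s)
a=eyes.capture('wrist');cv2.imwrite('pics/w8.png',cv2.resize(a[60:340,120:520,::-1],None,fx=2,fy=2))"
```

```text
[ 0.7288537 -0.5583065  0.2895697] 0.08698076811934183
pos [0.5758 0.0407 0.0982] rot [ 1.7998e+02  2.0000e-02 -3.1310e+01] | shift [ 0.0093 -0.0096  0.3748] turn -0.0052 t 10.4667
```

View pics/w8.png

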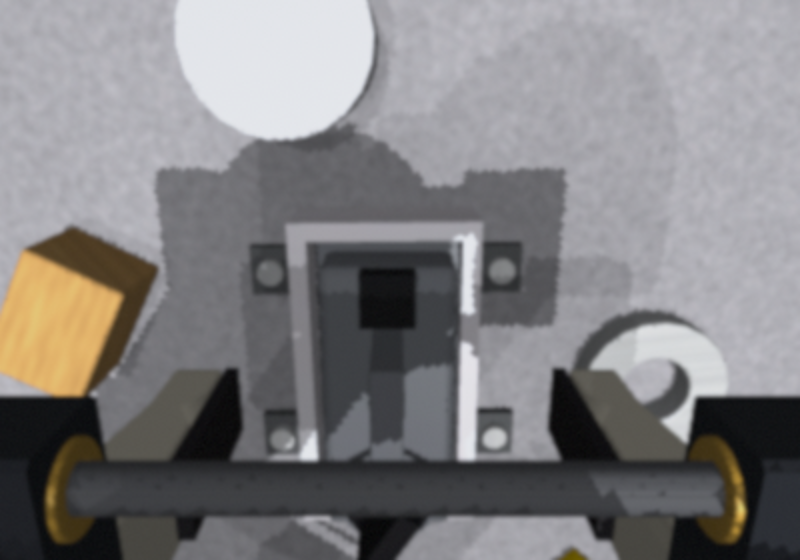

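{"op": "step_arm", "data": {"plan": [[0.01,-0.01,0.08,0,87],[0.01,-0.01,0.16,0,87],[0.01,-0.01,0.22,0,87],[0.01,-0.01,0.26,0,87],[0.01,-0.01,0.29,0,87],[0.01,-0.01,0.31,0,87],[0.01,-0.01,0.32,0,87],[0.01,-0.01,0.32,0,87]]}}

```text
time_s: 11.18
tcp_pos: [0.5796, 0.0416, 0.0185]
eef_rot: [-180.0, -0.0, -31.1]
contact_force: [0.0, -0.5, -0.2]
gripper_width: 0.087
gripper_force: 0.0
```

```bash
python3 -c "
from h import *
go([.579,.0415,.0045],-31)"
```

```text
pos [0.5796 0.0416 0.0185] rot [-1.800e+02 -1.000e-02 -3.108e+01] | shift [-0.002   0.0016  0.0559] turn -0.0013 t 11.1833
```

{"op": "step_arm", "data": {"plan": [[0,0,0.01,0,87],[0,0,0.02,0,87],[0,0,0.03,0,87],[0,0,0.04,0,87],[0,0,0.04,0,87]]}}

```text
time_s: 11.6
tcp_pos: [0.5793, 0.0414, 0.008]
eef_rot: [180.0, 0.0, -31.1]
contact_force: [0.0, 1.0, -0.0]
gripper_width: 0.0869
gripper_force: 0.0
```

{"op": "step_arm", "data": {"plan": [[0,0,0.008,0,87],[0,0,0.014,0,87],[0,0,0.014,0,87],[0,0,0.014,0,87]]}}

```text
time_s: 11.93
tcp_pos: [0.5795, 0.0415, 0.0048]
eef_rot: [180.0, 0.0, -31.1]
contact_force: [-0.5, 0.6, 0.3]
gripper_width: 0.0869
gripper_force: 0.0
```

Free of contact; close on the housing (56 mm).

{"op": "step_arm", "data": {"plan": [[0,0,0,0,50],[0,0,0,0,50],[0,0,0,0,50],[0,0,0,0,50],[0,0,0,0,50],[0,0,0,0,50],[0,0,0,0,50],[0,0,0,0,50]], "newtons": 60}}

```text
time_s: 12.6
tcp_pos: [0.58, 0.0418, 0.0051]
eef_rot: [-180.0, -0.0, -31.1]
contact_force: [1.5, 1.7, 0.2]
gripper_width: 0.0557
gripper_force: 60.0
```

{"op": "step_arm", "data": {"plan": [[0,0,-0.02,0,50],[0,0,-0.05,0,50],[0,0,-0.08,0,50],[0,0,-0.12,0,50],[0,0,-0.16,0,50],[0,0,-0.2,0,50],[0,0,-0.25,0,50],[0,0,-0.3,0,50],[0,0,-0.35,0,50],[0,0,-0.4,0,50],[0,0,-0.4,0,50],[0,0,-0.4,0,50]]}}

```text
time_s: 13.6
tcp_pos: [0.5796, 0.0413, 0.106]
eef_rot: [-179.9, -0.0, -31.1]
contact_force: [-0.1, 0.4, -3.6]
gripper_width: 0.0555
gripper_force: 60.0
```

```bash
python3 -c "
from h import *
s=r.get_state();print(s['tcp_pos'],s['moment'],s['contact_force'],s['gripper_width'],s['gripper_force'])"
```

```text
[0.57957527 0.04128244 0.10599105] [-0.11316763  0.11276145 -0.0400993 ] [-0.08051888  0.37259652 -3.55284089] 0.05554428015500189 59.99255418777466
```

{"op": "step_arm", "data": {"plan": [[0,0,-0.1,0,50],[0,0,-0.2,0,50],[0,0,-0.3,0,50],[0,0,-0.4,0,50],[0,0,-0.5,0,50],[0,0,-0.6,0,50],[0,0,-0.7,0,50],[0,0,-0.8,0,50],[0,0,-0.8,0,50],[0,0,-0.8,0,50],[0,0,-0.8,0,50],[0,0,-0.8,0,50]]}}

```text
time_s: 14.6
tcp_pos: [0.5786, 0.0413, 0.303]
eef_rot: [179.9, 0.1, -31.1]
contact_force: [-0.3, 0.2, -2.4]
gripper_width: 0.0554
gripper_force: 60.0
```

```bash
cat >> h.py <<'E'
def rep(tag):
    s=r.get_state();y=np.radians(s['eef_rot'][2]);ty=np.array([np.sin(y),-np.cos(y),0])
    a=eyes.capture('wrist');cv2.imwrite(f'pics/{tag}.png',a[:,:,::-1]);b=eyes.capture('scene');cv2.imwrite(f'pics/{tag}s.png',b[:,:,::-1])
    print(s['tcp_pos'].round(4),'My_tool',(s['moment']@ty).round(4),s['moment'].round(3),s['contact_force'].round(2),s['gripper_width'].round(4),s['gripper_force'].round(1),s['time_s'])
    return a,b
E
python3 -c "
from h import *
rep('g0')"
```

```text
Traceback (most recent call last):
  File "h.py", line 27, in rep
    print(s['tcp_pos'].round(4),'My_tool',(s['moment']@ty).round(4),s['moment'].round(3),s['contact_force'].round(2),s['gripper_width'].round(4),s['gripper_force'].round(1),s['time_s'])
                                                                                                                     ^^^^^^^^^^^^^^^^^^^^^^^^
AttributeError: 'float' object has no attribute 'round'
```

```bash
sed -i "s/s\['gripper_width'\].round(4),s\['gripper_force'\].round(1)/s['gripper_width'],s['gripper_force']/" h.py
cat >> h.py <<'E'
def diff(t0,t1,cam='s'):
    a=cv2.imread(f'pics/{t0}{cam}.png').astype(int);b=cv2.imread(f'pics/{t1}{cam}.png').astype(int)
    m=(abs(a-b).max(2)>25).astype(np.uint8);m=cv2.morphologyEx(m,cv2.MORPH_OPEN,np.ones((2,2),np.uint8))
    n,_,st,c=cv2.connectedComponentsWithStats(m)
    for i in np.argsort(-st[1:,4])[:4]+1: print(f'diff {cam}',st[i],c[i].round(0))
def lamp(th,piv=(.048,.043),tip=.0347,zt=.0385):
    "lamp->tool transform at swing th (deg)"
    t=np.radians(th);c,sn=np.cos(t),np.sin(t)
    def f(p):
        x,z=p[0]-piv[0],p[2]-piv[1];x,z=c*x-sn*z,sn*x+c*z
        return np.array([x,-p[1],-zt-(piv[1]-tip)-z])
    return f
def bbox(th,s,cam='scene'):
    f=lamp(th);T=T_tool(s);q=[]
    for bx in[(-65,65,-32,32,0,20),(-61,61,-28,28,20,50),(0,36,-6,6,50,92)]:
        for x in bx[:2]:
            for y in bx[2:4]:
                for z in bx[4:]: q.append(world2pix(cam,(T@np.r_[f(np.array([x,y,z])/1000),1])[:3],s))
    q=np.array(q);return np.r_[q.min(0),q.max(0)].round(0)
E
python3 -c "
from h import *
rep('g0');s=r.get_state()
for t in(0,30,60,75,90):print(t,bbox(t,s))"
```

```text
[0.5789 0.0413 0.3034] My_tool 0.0449 [-0.139  0.031 -0.026] [ 0.41  1.04 -2.61] 0.05579837023627582 59.99263823032379 14.7
0 [319. 114. 359. 155.]
30 [316. 120. 355. 155.]
60 [314. 125. 349. 171.]
75 [314. 129. 345. 176.]
90 [314. 129. 342. 179.]
```

{"op": "step_arm", "data": {"plan": [[0,0,0,0,50],[0,0,0,0,50],[0,0,0,0,50],[0,0,0,0,50]], "newtons": 25}}

```text
time_s: 15.13
tcp_pos: [0.5795, 0.0415, 0.3049]
eef_rot: [-180.0, 0.0, -31.1]
contact_force: [-0.4, -0.5, -2.1]
gripper_width: 0.056
gripper_force: 25.0
```

```bash
python3 -c "
from h import *
rep('g1');diff('g0','g1');diff('g0','g1','')"
```

```text
[0.5795 0.0415 0.3049] My_tool 0.0309 [-0.116  0.034  0.018] [-0.42 -0.51 -2.15] 0.05597645076041178 24.99313473701477 15.1333
diff s [331  91   7   2  14] [334.  92.]
diff s [315  21   2   2   4] [316.  22.]
diff  [294 150  20  64 927] [304. 180.]
diff  [ 34  11  94  99 881] [88. 62.]
diff  [323 180  17  41 449] [331. 204.]
diff  [ 46   0  48  37 383] [66. 17.]
```

{"op": "step_arm", "data": {"plan": [[0,0,0,0,50],[0,0,0,0,50],[0,0,0,0,50],[0,0,0,0,50],[0,0,0,0,50],[0,0,0,0,50]], "newtons": 15}}

```text
time_s: 15.73
tcp_pos: [0.5795, 0.0415, 0.305]
eef_rot: [-180.0, 0.0, -31.1]
contact_force: [0.4, -0.6, -1.9]
gripper_width: 0.056
gripper_force: 15.0
```

```bash
python3 -c "
from h import *
rep('g2');diff('g0','g2');diff('g0','g2','')"
```

```text
[0.5795 0.0415 0.305 ] My_tool 0.067 [-0.117 -0.008  0.005] [ 0.39 -0.63 -1.88] 0.05601005444079867 14.993208646774292 15.7333
diff s [331  91   7   2  14] [334.  92.]
diff s [315  21   2   2   4] [316.  22.]
diff  [ 294  150   46   71 1914] [317. 184.]
diff  [ 34   0  94 110 908] [89. 60.]
diff  [ 46   0  48  37 385] [66. 17.]
diff  [ 75  47  83  62 372] [116.  78.]
```

{"op": "step_arm", "data": {"plan": [[0,0,0,0,50],[0,0,0,0,50],[0,0,0,0,50],[0,0,0,0,50],[0,0,0,0,50],[0,0,0,0,50]], "newtons": 10}}

```text
time_s: 16.33
tcp_pos: [0.5795, 0.0415, 0.3049]
eef_rot: [180.0, 0.0, -31.1]
contact_force: [-0.5, -0.2, -2.1]
gripper_width: 0.0559
gripper_force: 10.0
```

```bash
python3 -c "
from h import *
rep('g3');diff('g0','g3');diff('g2','g3','')"
```

```text
[0.5795 0.0415 0.3049] My_tool 0.0036 [-0.122  0.07  -0.007] [-0.51 -0.18 -2.12] 0.05586562570066696 9.99980941414833 16.3333
diff s [317 143  20  12 125] [326. 149.]
diff s [341 141  13  14 106] [348. 148.]
diff s [341 209   6   5  23] [344. 211.]
diff s [328 135   8   4  22] [331. 137.]
diff  [ 261  150  116   78 3606] [313. 197.]
diff  [269 318  37  33 972] [285. 336.]
diff  [331 318  38  33 755] [348. 335.]
diff  [296 252  46  16 714] [318. 260.]
```

{"op": "step_arm", "data": {"plan": [[0,0,0,0,50],[0,0,0,0,50],[0,0,0,0,50],[0,0,0,0,50],[0,0,0,0,50],[0,0,0,0,50]], "newtons": 10}}

```text
time_s: 16.93
tcp_pos: [0.5795, 0.0415, 0.305]
eef_rot: [-180.0, 0.0, -31.1]
contact_force: [0.4, -0.7, -2.1]
gripper_width: 0.0556
gripper_force: 10.0
```

```bash
python3 -c "
from h import *
rep('g4');diff('g0','g4');diff('g3','g4');diff('g3','g4','')"
```

```text
[0.5795 0.0415 0.305 ] My_tool -0.0352 [-0.091  0.096 -0.01 ] [ 0.37 -0.74 -2.12] 0.05563177807000789 9.999748170375824 16.9333
diff s [317 143  20  12 125] [326. 149.]
diff s [341 141  13  14 106] [348. 148.]
diff s [328 135   8   4  23] [331. 137.]
diff s [342 209   5   5  21] [344. 211.]
diff  [ 296  149   43   45 1331] [320. 170.]
diff  [299 181  10   5  33] [303. 183.]
```

```bash
python3 -c "
from h import *
for t in('g0s','g4s'):
    a=cv2.imread(f'pics/{t}.png');g=cv2.cvtColor(a,6)[124:186,306:368]
    print(t)
    for i in range(0,62,2): print(124+i,''.join(' .:-=+*#%@'[::-1][min(9,int(v)//26)] for v in g[i,::1]))
"
```

```text
g0s
124 ##****++++=====+###*+++******##########*++***+=-=========--:::
126 ##********+====*####****#*****#########*+****+=========--:::::
128 ##********+-===*####*****==+*********###*+==+====++==--:::::::
130 #**********+===*####**************========+**+======-:::::::::
132 ***********+===*####**#########***=======++**+===+*+=-::::::::
134 ***********+===*#****##########***========******++===--:::::::
136 ***********+===*******########****+=====++****++=======-::::::
138 *********************************#+=====++***+=-=========-::::
140 *********************************+=======+*+=--============-::
142 *********************************+=====+++====================
144 ***************++*****************++=+++======+===============
146 +************+==-=++++**************+=-====++++===============
148 **********++++==---------+++******+=--===++===================
150 ***++++++=+++**+++====--------=++=-===========================
152 -=-=*****************+++===----::=============================
154 ::::::----=====+===++=========================================
156 ::::::::::::-=======
[... 2361 characters left out ...]
+=====-:::------===:::::::::::
166 :::::::::::::::::::::---*######*========--=++=======-:::::::::
168 :::::::::::::::::::::::-*######*+===============+****=-:::::::
170 :::::::::::::::::::::::+#######*=::::-==========*#####+=-:::::
172 :::::::::::::::::::::::-+#####*+-.....-======--=+*#***+===-:::
174 ::::::::::::::::::::::::-=======:......:------:----:::-====-::
176 :::::::::::::::::::::-=:::::::::::.......::::::::------======-
178 ::::::::::::::::::::::=+-:::::::....::::::---------===========
180 :::::::::::::::::::--:-+-::::---------================--======
182 :::::::::::::::::::-==-===---============-======--------======
184 ::::::::::::::::::::-=-:==========----::::----:::--------=====
```

{"op": "step_arm", "data": {"plan": [[0,0,0,0,50],[0,0,0,0,50],[0,0,0,0,50],[0,0,0,0,50],[0,0,0,0,50],[0,0,0,0,50]], "newtons": 7}}

```text
time_s: 17.53
tcp_pos: [0.5795, 0.0415, 0.305]
eef_rot: [180.0, -0.0, -31.1]
contact_force: [-0.8, -0.0, -1.9]
gripper_width: 0.0559
gripper_force: 7.0
```

```bash
cat >> h.py <<'E'
def asc(t,r0=124,r1=186):
    g=cv2.cvtColor(cv2.imread(f'pics/{t}.png'),6)[r0:r1,306:368]
    for i in range(0,r1-r0,2): print(r0+i,''.join(' .:-=+*#%@'[::-1][min(9,int(v)//26)] for v in g[i]))
E
python3 -c "
from h import *
rep('g5');diff('g4','g5');diff('g4','g5','');asc('g5s',130,178)"
```

```text
[0.5795 0.0415 0.305 ] My_tool 0.0001 [-0.083  0.05   0.01 ] [-0.8  -0.03 -1.88] 0.05589681096712889 6.999810487031937 17.5333
diff s [329 153  12  10  60] [334. 158.]
diff s [316 143  20   7  47] [324. 146.]
diff s [341 152  10   8  41] [346. 156.]
diff s [349 131   4   6  19] [351. 134.]
diff  [ 260  149   80   54 1249] [310. 177.]
diff  [284 318  20  28 325] [296. 328.]
diff  [330 319  24  22 306] [341. 327.]
diff  [297 150  24  17 299] [307. 156.]
130 *#*********+===*####****#####*++**+=======+++======-::::::::::
132 ***********+===*###***########****+======+++++======-:::::::::
134 ***********+===*#*++******#######*=======++++++++++++=-:::::::
136 ***********+===**+++++++++++*****#*=====++##*+++++=====-::::::
138 ***************+++++++++++++++++**+=====++###*++=========-::::
140 ***************+++++++++++++++++**======+*##*+=============-::
142 **********+-==+++++++++++++++++**+=====+*##*++================
144 *********+-....:::==+++++++++++****+++****#*+++===============
146 +********=:..........::-=++++++************+++=+==============
148 **********++==-::...........:-+******
[... 263 characters left out ...]
=====++****+============++====
158 :::::::::::::-==========+++++++++======++*+=============----::
160 :::::::::::::::-============+++++++======+++=====-::::::::::::
162 ::::::::::::::::-============+*++==+++========--===-::::::::::
164 ::::::::::::::::::-======+**###*+=======--------===:::::::::::
166 ::::::::::::::::::::--:-*######*===========++=======-:::::::::
168 :::::::::::::::::::::::-*######*================+****=-:::::::
170 :::::::::::::::::::::::+#######*=::::-==========*#####+=-:::::
172 :::::::::::::::::::::::-+#####*+-.....-======--=+*#***+===-:::
174 ::::::::::::::::::::::.:-=======:......:------------::-====-::
176 :::::::::::::::::::::-=::::::-::::.......::-:::::------======-
```

{"op": "step_arm", "data": {"plan": [[0,0,0,0,50],[0,0,0,0,50],[0,0,0,0,50],[0,0,0,0,50],[0,0,0,0,50]], "newtons": 5.5}}

```text
time_s: 18.05
tcp_pos: [0.5795, 0.0415, 0.3049]
eef_rot: [180.0, 0.0, -31.1]
contact_force: [0.4, 0.5, -1.9]
gripper_width: 0.0562
gripper_force: 5.5
```

```bash
python3 -c "
from h import *
rep('g6');diff('g5','g6');diff('g5','g6','');asc('g6s',130,182)"
```

```text
[0.5795 0.0415 0.3049] My_tool -0.0619 [-0.131  0.151 -0.01 ] [ 0.41  0.48 -1.86] 0.056183199237259944 5.499830916523933 18.05
diff s [341 155   7  15  44] [345. 161.]
diff s [316 142  19   7  43] [324. 145.]
diff s [349 137   4   5  17] [350. 139.]
diff s [334 164   5   4  16] [336. 165.]
diff  [ 296  149   43   32 1042] [318. 166.]
diff  [302 330  35  21 471] [319. 342.]
diff  [346 275  22  17 219] [355. 284.]
diff  [269 275  22  16 181] [281. 283.]
130 #**********+===*####****#####*****+=======+++======-::::::::::
132 ***********+===*##****########****+======++++++=====-:::::::::
134 ***********+===*#*++******######**+======++++++++++++=-:::::::
136 ***********+===****+*++*++*+****+#*======+++++++++=====-::::::
138 ***************+++++++*+++++++++**+======+++++++=========-::::
140 ***********+++++++++++++++++++++**======+**+===============-::
142 *********+-.::--=++++++++++++++**+=====+*###*+================
144 ********+-........::--=++++=++*****+++*####*+++===============
146 +********+=-::..........:::-=+*********###*+=+++==============
148 **********++++===-::.........=*******
[... 397 characters left out ...]
====+****+=======-::::::::::::
162 ::::::::::::::::-=====================+*+=====--===-::::::::::
164 :::::::::::::::::--=====++++++=========++-------===:::::::::::
166 ::::::::::::::::::::--:-*##***++===========++=======-:::::::::
168 :::::::::::::::::::::::-*######*+===============+****=-:::::::
170 :::::::::::::::::::::::+#######*=::::-==========*#####+=-:::::
172 :::::::::::::::::::::::-+#####*+-.....-======--=+*#***+===-:::
174 ::::::::::::::::::::::::-=======:......:------:-----::-====-::
176 :::::::::::::::::::::-=::::::-::::.......::::::::------======-
178 ::::::::::::::::::::::=+-:::::::....::::::-------=-===========
180 :::::::::::::::::::--:-=-::::---------================--======
```

{"op": "step_arm", "data": {"plan": [[0,0,0,0,50],[0,0,0,0,50],[0,0,0,0,50],[0,0,0,0,50],[0,0,0,0,50],[0,0,0,0,50]], "newtons": 4.3}}

```text
time_s: 18.65
tcp_pos: [0.5795, 0.0415, 0.3049]
eef_rot: [-180.0, 0.0, -31.1]
contact_force: [-0.2, 0.5, -2.8]
gripper_width: 0.0561
gripper_force: 4.3
```

```bash
python3 -c "
from h import *
rep('g7');diff('g6','g7');diff('g6','g7','');asc('g7s',130,186)
s=r.get_state()
for t in(0,20,30,40,50,60,70,80):print(t,bbox(t,s))"
```

```text
[0.5795 0.0415 0.3049] My_tool -0.1177 [-0.092  0.193 -0.006] [-0.21  0.46 -2.75] 0.05610821220383108 4.299957901239395 18.65
diff s [340 156   9  13  39] [344. 163.]
diff s [331 166   8   5  30] [335. 168.]
diff s [323 143  11   5  22] [328. 145.]
diff s [327 149   6   3  12] [330. 150.]
diff  [258 203 120   4 340] [316. 205.]
diff  [309 322  27  21 257] [324. 333.]
diff  [307 150  20  17 198] [316. 158.]
diff  [340 275  22  17 184] [348. 281.]
130 ***********+===*####****######*++*+=======+++======-::::::::::
132 ***********+===*##*****########***+======+++++======-:::::::::
134 ***********+===*#*********######**=======++++++++++++=-:::::::
136 ***********+===+*+**++*+***+*****#*======+++++++++=====-::::::
138 **************++++++++*++**+*++***+======+++++++=========-::::
140 **********====+++++++++++++++*++**=======+++===============-::
142 ********+-....:::-==+++++++++++**+=====+**++++================
144 ********=-:..........::-==++++*****+++*##*++=++===============
146 +********++===-::..........::=********####*+++++==============
148 *********++=========-::.....:=+*******###*+
[... 724 characters left out ...]
*+=------=========*#####+=-:::::
172 :::::::::::::::::::::::-+#####*+-....:-======--=+*#***+===-:::
174 ::::::::::::::::::::::::-=======:......:-----------:::-====-::
176 :::::::::::::::::::::-=::::::-::::.......::::::::------======-
178 ::::::::::::::::::::::=+-:::::::....::::::-----=-=-===========
180 :::::::::::::::::::--:-+-::::---------================--======
182 :::::::::::::::::::-==-===---=============-=====--------======
184 ::::::::::::::::::::-=-:==========----::::----:::--------=====
0 [319. 114. 359. 155.]
20 [317. 118. 357. 155.]
30 [316. 120. 355. 155.]
40 [315. 121. 354. 161.]
50 [314. 123. 352. 166.]
60 [314. 125. 349. 171.]
70 [314. 127. 346. 174.]
80 [314. 129. 343. 177.]
```

{"op": "step_arm", "data": {"plan": [[0,0,0,0,50],[0,0,0,0,50],[0,0,0,0,50],[0,0,0,0,50],[0,0,0,0,50],[0,0,0,0,50]], "newtons": 3.6}}

```text
time_s: 19.25
tcp_pos: [0.5795, 0.0415, 0.305]
eef_rot: [-180.0, 0.0, -31.1]
contact_force: [0.6, 0.6, -1.8]
gripper_width: 0.0559
gripper_force: 3.6
```

```bash
python3 -c "
from h import *
rep('g8');diff('g7','g8');diff('g7','g8','');asc('g8s',130,182)"
```

```text
[0.5795 0.0415 0.305 ] My_tool -0.1028 [-0.047  0.148  0.003] [ 0.6   0.64 -1.81] 0.055944342186325394 3.5999203473329544 19.25
diff s [339 172   4   3   9] [341. 173.]
diff s [344 169   2   2   4] [344. 170.]
diff  [297 150  31  28 470] [312. 162.]
diff  [310 326  17   9  52] [319. 331.]
diff  [329 319   7   5  28] [332. 321.]
diff  [327 174   7   6  28] [330. 176.]
130 #**********+===*####****######*++*+=======+++======-::::::::::
132 ***********+===*##*****#######****+======+++++======-:::::::::
134 ***********+===*#*********######**=======++++++++++++=-:::::::
136 ***********+===+*****************#*======++++++++++====-::::::
138 **************++++++++********+***+======+++++++=========-::::
140 *********+---==+++++++++++++++****=======+++===============-::
142 ********+-.....:::-==++++++++++**+=====+**++++================
144 ********+=::..........::-==+++*****+++*#*+++=++===============
146 +********++====-::..........:=*******####*++++++==============
148 *********+++=========-::....:=+*******####*+==================
150 ***++++++=+++=================++*******##+==============
[... 311 characters left out ...]
==+******+=======-::::::::::::
162 ::::::::::::::::-==================+***++=====--===-::::::::::
164 :::::::::::::::::-=================++*=:::------===:::::::::::
166 ::::::::::::::::::--================+*+=-==++=======-:::::::::
168 ::::::::::::::::::::::-=++===========++=========+****=-:::::::
170 :::::::::::::::::::::::+##**++++===--===========*#####+=-:::::
172 :::::::::::::::::::::::-+####**+-:::::-======--=+*#***+===-:::
174 ::::::::::::::::::::::.:-=======:......:------:----:::-====-::
176 :::::::::::::::::::::-=::::::-::::.......::::::::------======-
178 ::::::::::::::::::::::=+-:::::::....::::::-------=============
180 :::::::::::::::::::--:-+-::::---------================-=======
```

{"op": "step_arm", "data": {"plan": [[0,0,0,0,50],[0,0,0,0,50],[0,0,0,0,50],[0,0,0,0,50],[0,0,0,0,50],[0,0,0,0,50]], "newtons": 3.1}}

```text
time_s: 19.85
tcp_pos: [0.5795, 0.0415, 0.3049]
eef_rot: [180.0, 0.0, -31.1]
contact_force: [-0.1, 0.2, -3.0]
gripper_width: 0.0556
gripper_force: 3.1
```

```bash
python3 -c "
from h import *
rep('g9');diff('g8','g9');diff('g8','g9','');asc('g9s',140,182)"
```

```text
[0.5795 0.0415 0.3049] My_tool -0.0901 [-0.057  0.139  0.039] [-0.14  0.18 -3.02] 0.05559206330784353 3.0998869612812996 19.85
diff s [331 170  11   6  26] [336. 172.]
diff s [325 168   5   3  11] [327. 169.]
diff s [347 147   3   3   7] [348. 148.]
diff  [ 296  149   43   39 1439] [317. 168.]
diff  [258 205 120   3 356] [317. 206.]
diff  [308 345  21   6 107] [318. 347.]
diff  [309 322  20  11  79] [319. 327.]
140 *********=:::-==++++++++++++++****=======+++===============-::
142 ********=:.......::--==++++++++**+=====+**++++================
144 *********+=-::.........:::-==+*****+++***++++++===============
146 +********++======-::........:=*******##*++==++=+==============
148 **********+============-::.:-=+******###*++===================
150 ***+++++++====================+*******###*+===================
152 -=-=*******++==================+******##*+====================
154 ::::::----=====================++******+======================
156 ::::::::::::====================+******+================+=====
158 :::::::::::::-===================+*****+================----::
160 :::::::::::::::==================+******+========-::::::::::::
162 :::::::::::::::-==================+****++=====--===-::::::::::
164 ::::::::::::::::-=================+***=:::------===:::::::::::
166 ::::::::::::::::--=================+*+==-==++=======-:::::::::
168 :::::::::::::::::--================+++==========+****=-:::::::
170 ::::::::::::::::::::::-+++======================*#####+=-:::::
172 :::::::::::::::::::::::-+***++===--:..-======--=+*#***+===-:::
174 ::::::::::::::::::::::.:-=======-::....:-----------:::-====-::
176 :::::::::::::::::::::-=::::::-::::.......::::::::------======-
178 ::::::::::::::::::::::=+-:::::::....::::::-------=============
180 :::::::::::::::::::--:-+-::::---------================--======
```

{"op": "step_arm", "data": {"plan": [[0,0,0,0,50],[0,0,0,0,50],[0,0,0,0,50],[0,0,0,0,50],[0,0,0,0,50],[0,0,0,0,50],[0,0,0,0,50],[0,0,0,0,50]], "newtons": 3}}

```text
time_s: 20.62
tcp_pos: [0.5795, 0.0415, 0.3049]
eef_rot: [180.0, 0.0, -31.1]
contact_force: [0.4, 0.7, -1.7]
gripper_width: 0.0559
gripper_force: 3.0
```

```bash
cat > fit.py <<'E'
from h import *
from scipy.spatial import ConvexHull
import sys
# silhouette edge fit in the scene picture: gradient along predicted lens outline
def run(t):
    s=r.get_state();g=cv2.GaussianBlur(cv2.cvtColor(cv2.imread(f'pics/{t}s.png'),6).astype(np.float32),(0,0),1)
    G=np.hypot(cv2.Sobel(g,5,1,0),cv2.Sobel(g,5,0,1));T=T_tool(s);out=[]
    for th in range(0,96,3):
        for du in range(-3,4):
            for dv in range(-3,5):
                out.append((score(G,T,s,th,du,dv),th,du,dv))
    out.sort(reverse=True);print(t,[(round(float(o[0]),1),)+o[1:] for o in out[:6]])
def score(G,T,s,th,du,dv,cache={}):
    if th not in cache:
        f=lamp(th);L=[np.array(p)/1000 for p in[(-65,-32,0),(65,-32,0),(65,32,0),(-65,32,0)]]
        H=[np.array(p)/1000 for p in[(-65,-32,20),(65,-32,20),(65,32,20),(-65,32,20)]]
        W=lambda p:world2pix('scene',(T@np.r_[f(p),1])[:3],s)
        q=np.array([W(p) for p in L+H]);h=q[ConvexHull(q).vertices]
        E=list(zip(h,np.roll(h,-1,0)))+[(q[i],q[(i+1)%4]) for i in range(4)]
        cache[th]=np.vstack([a+(b-a)*np.linspace(0,1,25)[:,None] for a,b in E])
    p=(cache[th]+[du,dv]).astype(np.float32)
    return cv2.remap(G.astype(np.float32),p[:,0].copy(),p[:,1].copy(),1).mean()
for t in sys.argv[1:]: run(t)
E
python3 -c "
from h import *
rep('g10');diff('g9','g10');asc('g10s',164,182)"; python3 fit.py g0 g4 g7 g10
```

```text
[0.5795 0.0415 0.3049] My_tool -0.0774 [-0.024  0.105  0.039] [ 0.42  0.66 -1.72] 0.05586768653714104 2.9999105259776115 20.6167
164 ::::::::::::::::-=================+***=:::------===:::::::::::
166 ::::::::::::::::--=================+*+==-==++=======-:::::::::
168 :::::::::::::::::--================+++==========+****=-:::::::
170 ::::::::::::::::::::::-+++======================*#####+=-:::::
172 :::::::::::::::::::::::-+***++===--:..-======--=+*#***+===-:::
174 ::::::::::::::::::::::::-=======-::....:------:----:::-====-::
176 :::::::::::::::::::::-=::::::-::::.......::::::::------======-
178 ::::::::::::::::::::::=+-:::::::....::::::-----=-=============
180 :::::::::::::::::::--:-+-::::---------================--======
g0 [(94.2, 54, -3, 4), (94.1, 84, 3, -3), (93.5, 84, 2, -3), (92.9, 87, 3, -3), (92.8, 81, 2, -3), (92.5, 81, 1, -3)]
g4 [(118.8, 36, 3, -3), (116.5, 57, 0, 4), (115.2, 57, -1, 4), (115.1, 36, 2, -3), (114.6, 57, 1, 4), (114.0, 54, -2, 4)]
g7 [(130.8, 60, -1, 2), (126.5, 63, -1, 3), (126.4, 66, 0, 3), (125.5, 60, -1, 3), (125.5, 60, 0, 2), (125.3, 63, 0, 3)]
g10 [(122.3, 66, -1, 2), (121.7, 66, -1, 3), (120.7, 63, -1, 2), (120.7, 66, 0, 3), (119.3, 66, 0, 2), (117.3, 63, -2, 2)]
```

{"op": "step_arm", "data": {"plan": [[-0.12,0,0,0,50],[-0.21,0,0,0,50],[-0.28,0,0,0,50],[-0.33,0,0,0,50],[-0.365,0,0,0,50],[-0.39,0,0,0,50],[-0.405,0,0,0,50],[-0.41,0,0,0,50],[-0.41,0,0,0,50]], "newtons": 3.5}}

```text
time_s: 21.47
tcp_pos: [0.4919, 0.0944, 0.3049]
eef_rot: [180.0, -0.0, -31.1]
contact_force: [-0.1, 0.9, -1.4]
gripper_width: 0.0563
gripper_force: 3.5
```

{"op": "step_arm", "data": {"plan": [[0,0,0,0,50],[0,0,0,0,50],[0,0,0,0,50],[0,0,0,0,50]], "newtons": 20}}

```text
time_s: 21.8
tcp_pos: [0.492, 0.0942, 0.3048]
eef_rot: [180.0, 0.0, -31.1]
contact_force: [0.5, -0.4, -2.1]
gripper_width: 0.0553
gripper_force: 20.0
```

```bash
python3 -c "
from h import *
rep('g11');diff('g10','g11','')
s=r.get_state()
for t in(50,60,70,80):print(t,bbox(t,s))
asc('g11s',128,196)"; python3 fit.py g11
```

```text
[0.492  0.0942 0.3048] My_tool -0.0966 [-0.038  0.136 -0.002] [ 0.47 -0.38 -2.14] 0.05526335540131517 19.999638497829437 21.8
diff  [    0     0   224   110 14349] [88. 46.]
diff  [ 252  168  169   81 4293] [356. 203.]
diff  [ 184  146   65  114 2992] [217. 197.]
diff  [ 292   68   70   77 2653] [325.  99.]
50 [332. 109. 367. 151.]
60 [332. 111. 364. 155.]
70 [332. 113. 362. 159.]
80 [332. 115. 359. 161.]
128 ##*************************=======--::.......:-+***===--::::::
130 #**************************+=============--:::=****=::::::::::
132 ***************************+==================+****=-:::::::::
134 ***************************+===================+***+==-:::::::
136 ***************************+===================+***+=====-::::
138 ***************************+===================+***+========-:
140 ***************************+===================+***+==========
142 ***************************+===================+*****++===---:
144 ***************************+===================+*****+---:::::
146 +********+*******+++++*****+===================+***+-:::::::::
148 *****************
[... 1007 characters left out ...]
:::=+-::---:::::::::::---==================
180 :::::::::::::::::::--:-+=:::----==============================
182 :::::::::::::::::::-==-===========================-::---======
184 ::::::::::::::::::::-=--=============-:-----:::::--------=====
186 ::::::::::::::::::::--=:.::---::::::--------====--=====----==+
188 :::::::::::::::::::::--=-------====--=====----==--------------
190 ::::::::::::::::::::::--=====----==----------------------:::-:
192 ::::::::::::::::::::::::::::--------------------------::::::::
194 :....:::::::::::::::::::::------------------------------::::::
g11 [(119.1, 87, -1, 4), (118.7, 84, 0, 4), (117.9, 87, 0, 4), (117.1, 84, -1, 4), (115.6, 84, 1, 4), (112.1, 87, 1, 4)]
```

{"op": "step_arm", "data": {"plan": [[0,0,0,0,50],[0,0,0,0,50],[0,0,0,0,50],[0,0,0,0,50],[0,0,0,0,50],[0,0,0,0,50],[0,0,0,0,50],[0,0,0,0,50]], "newtons": 60}}

```text
time_s: 22.57
tcp_pos: [0.4917, 0.0944, 0.3049]
eef_rot: [180.0, 0.0, -31.1]
contact_force: [-0.1, -0.6, -2.3]
gripper_width: 0.0555
gripper_force: 60.0
```

```bash
python3 -c "
from h import *
rep('g12');rep('g13');diff('g12','g13');diff('g11','g12')"; sed -i 's/range(-3,5)/range(-3,9)/' fit.py; python3 fit.py g12; python3 -c "
from h import *
print(workorder.close_job())"
```

```text
[0.4917 0.0944 0.3049] My_tool -0.152 [-0.068  0.218  0.031] [-0.09 -0.64 -2.28] 0.055543167650559035 59.99909162521362 22.5667
[0.4917 0.0944 0.305 ] My_tool -0.093 [-0.037  0.131 -0.007] [ 0.45 -0.14 -2.27] 0.05539939562261523 59.999218583106995 22.6667
g12 [(119.7, 90, 0, 5), (119.4, 90, -1, 5), (118.8, 87, 0, 5), (118.7, 87, -1, 4), (118.6, 93, 0, 6), (117.9, 84, 0, 4)]
the job is handed in; nothing more can be done
None
```

The job is handed in, but no verdict came back. The bulb holder is pushed home and twisted to its stop. The lamp is held still at 60 N, its lens about level (swung an estimated 84–90° in the scene picture) and its middle about 0.30 m above the bench by calculation.

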